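Put the lathe's change gears back on their rack in order of size

TASK

Put the four loose change gears away on the four empty pins of the wooden gear rack, one gear to a pin and lying flat on the board, so that the whole row of six runs in order of size from the smallest gear, already on the pin at one end, to the largest, already on the pin at the other end. Leave those two end gears on their pins, and do not disturb the wrench, the oil can or the grease tin.

Things in the scene. Friction and masses are not known exactly. Their poses are not given: they have to be found in the camera images.
- rack: dark wooden board fixed to the bench beyond the loose gears, 90 (its x) x 490 (its y) x 18 mm (top at z = 18), with six identical upright steel pins at x = 0, y = -200, -120, -40, 40, 120, 200 mm in its frame. Pins: 7 mm diameter, 26 mm above the board, the top 7 mm tapering to a 2.4 mm tip. The end pins hold gears, the four inner ones are empty. Same end for end. Origin: centre of underside, z up
- gear_24: loose plain-steel spur gear lying flat on the bench, 39 mm over the teeth, 14 mm thick, 0.08 kg, with an 18 mm bore through its centre (the smallest loose gear, flat faces); origin at the centre of its underside, z up along the bore
- gear_30: loose plain-steel spur gear lying flat on the bench, 48 mm over the teeth, 14 mm thick, 0.15 kg, with an 18 mm bore through its centre (flat faces); origin at the centre of its underside, z up along the bore
- gear_36: loose plain-steel spur gear lying flat on the bench, 57 mm over the teeth, 14 mm thick, 0.20 kg, with an 18 mm bore through its centre (web of the upper face recessed 3.5 mm around a hub); origin at the centre of its underside, z up along the bore
- gear_42: loose plain-steel spur gear lying flat on the bench, 66 mm over the teeth, 14 mm thick, 0.28 kg, with an 18 mm bore through its centre (the largest loose gear, recessed web with six dark lightening holes); origin at the centre of its underside, z up along the bore
- gear_20: the smallest gear of the set: plain-steel spur gear already lying flat on one of the two END pins of the rack (which end differs from start to start), 33 mm over the teeth, 14 mm thick, 18 mm bore; it stays there; origin at the centre of its underside, z up
- gear_50: the largest gear of the set: plain-steel spur gear already lying flat on one of the two END pins of the rack (which end differs from start to start), 78 mm over the teeth, 14 mm thick, 18 mm bore; it stays there; origin at the centre of its underside, z up
- wrench: loose steel combination wrench, 190 mm long, 38 mm wide and 8 mm high, lying flat on the bench to the right of the gears; not part of the job; origin under its middle, x along its length
- oil_can: loose red conical-spout oil can, 72 mm in diameter, 165 mm high, standing on the bench to the left of the rack; not part of the job; origin at the centre of its underside
- tin: loose round blue grease tin with a steel lid, 82 mm in diameter, 44 mm high, standing on the bench to the left of the loose gears; not part of the job; origin at the centre of its underside
Things that resemble listed ones, but are neither listed nor needed, are in the scene too. Leave any blue or pink look-alike of the gear_36 alone.

How it is judged:
At the end, for the whole second after the job is handed in: All six gears lie flat on the rack's board (underside 15 to 22 mm above the bench, tilt under 0.1 rad), at rest and each within 9 mm of its own pin's axis both along and across the rack, in order of size: 33 (end), 39, 48, 57, 66, 78 mm (end), whichever end of the rack the 33 mm gear started on (x of gear_20 in the frame of rack between -0.009 and 0.009 m and z of gear_20 in the frame of rack between 0.015 and 0.022 m and angle between each of gear_20, gear_24, gear_30, gear_36, gear_42, gear_50's own z axis and vertical below 0.1 rad and linear speed of each of gear_20, gear_24, gear_30, gear_36, gear_42, gear_50 below 0.02 m/s and x of gear_24 in the frame of rack between -0.009 and 0.009 m and z of gear_24 in the frame of rack between 0.015 and 0.022 m and x of gear_30 in the frame of rack between -0.009 and 0.009 m and z of gear_30 in the frame of rack between 0.015 and 0.022 m and x of gear_36 in the frame of rack between -0.009 and 0.009 m and z of gear_36 in the frame of rack between 0.015 and 0.022 m and x of gear_42 in the frame of rack between -0.009 and 0.009 m and z of gear_42 in the frame of rack between 0.015 and 0.022 m and x of gear_50 in the frame of rack between -0.009 and 0.009 m and z of gear_50 in the frame of rack between 0.015 and 0.022 m and ((y of gear_20 in the frame of rack between -0.209 and -0.191 m and y of gear_24 in the frame of rack between -0.129 and -0.111 m and y of gear_30 in the frame of rack between -0.049 and -0.031 m and y of gear_36 in the frame of rack between 0.031 and 0.049 m and y of gear_42 in the frame of rack between 0.111 and 0.129 m and y of gear_50 in the frame of rack between 0.191 and 0.209 m) or (y of gear_20 in the frame of rack between 0.191 and 0.209 m and y of gear_24 in the frame of rack between 0.111 and 0.129 m and y of gear_30 in the frame of rack between 0.031 and 0.049 m and y of gear_36 in the frame of rack between -0.049 and -0.031 m and y of gear_42 in the frame of rack between -0.129 and -0.111 m and y of gear_50 in the frame of rack between -0.209 and -0.191 m))); the robot touches nothing.
It fails at once if the wrench is knocked over or pushed more than 30 mm away (distance of wrench from where it was at the start of the episode above 0.03 m or angle between wrench's own z axis and vertical above 0.5 rad).
It fails at once if the oil can is knocked over or pushed more than 30 mm away (distance of oil_can from where it was at the start of the episode above 0.03 m or angle between oil_can's own z axis and vertical above 0.5 rad).
It fails at once if the grease tin is knocked over or pushed more than 30 mm away (distance of tin from where it was at the start of the episode above 0.03 m or angle between tin's own z axis and vertical above 0.5 rad).
It also fails if it takes over 109 s, if anything falls off the work surface, if the arm or the gripper's body presses on something with over 40 N, if the wrist force passes 120 N, or if a joint passes its speed limit or range.

ROBOT

A 6-joint arm with a two-finger parallel gripper is mounted at the origin on the work surface. World frame = base frame: x ahead of the robot, y to its left, z up, the work surface at z = 0. Lengths are in m, angles in rad, forces in N, time in s.
With the tool pointing down it reaches from about 0.3 to 0.95 m from the base axis. Payload 3.1 kg.
Tool frame: the origin (TCP) lies between the finger pads; the fingertips stand 14 mm ahead of it and the grasp point (between the pads) lies 5 mm behind it; z points along the fingers, y is the line along which they close (so a half turn about z gives the same grasp; the last joint's range is limited). The gripper opens to 85 mm and grips with 20 to 120 N. Pads are 22 mm wide; open, the fingers measure 114 mm over their backs; the gripper's body (76 mm by 85 mm) begins 54 mm behind the grasp point. The pads swing forward as they close: fully open they stand 13 mm farther back than shut.
Start: joints at [1.19, 0.308, 1.634, -0, 1.2, -0.07], TCP at [0.191, 0.595, 0.245] pointing down, gripper open.
Joint ranges: [-3.06, 3.06], [-0.79, 1.96], [0.05, 2.63], [-1.19, 4.34], [0.05, 2.64], [-2.94, 2.94]. Speed limits (rad/s): [2.79, 2.79, 3.14, 3.14, 3.14, 3.14].

INTERFACE

Orientations are given as a unit quaternion [w, x, y, z].
In Python, from rig import robot gives the robot as it stands.
- The arm moves only by the tool servo_tool, never from a script. Its argument "targets" is one flat list of numbers, 5 for each row, row after row: the finger opening in cm, from 0 to 8.54, then the shift along the tool's x, y, z in cm, then the turn about the tool's z in degrees. In form: [fingers, x, y, z, roll, fingers, x, y, z, roll, ...]. A call has 1 to 8 rows; each row shifts and turns the commanded pose from where the row before left it, along the tool's axes as they then stand; what a row does not reach is not made up. A row lasts 1/10 s, in which the tool goes at most 50 mm and 8.59 degrees, less where a joint would pass 70% of its speed; a pose out of reach is approached as far as the arm can. A call is refused whole if a number of a shift passes 5 or a number of a turn 8.59, either way. A call with a gripper value outside its range is refused whole. The fingers move at their own pace and stop on an object; "newtons" is the grip in N (left out, the last holds). Time passes only in rows, so rows that do not move let the fingers close. It gives the time, the measured TCP pose, the force, the opening and the grip force at its end, in the units of the state.
- robot.state(): the state, without advancing time (a new reading comes with each control period).
- robot.grab_frame(name): name is "side" or "top"; returns a dict with "image" (480x640x3 uint8, blue, green, red), "range_z" (480x640 float32, m along the optical axis (not along the pixel's ray), 0 where there is no reading), "intrinsics" (3x3 intrinsics, pixels), "dist_coeffs" ([k1, k2, p1, p2, k3] as OpenCV has them; the pictures are not rectified), "cam_to_world" (4x4, takes a point from camera to world coordinates). Camera axes: x right, y up, looking along -z (the intrinsics and any distortion apply to the point x, -y, -z); pixel columns grow to the right and rows downward; lengths in m; the calibration is good to about 2 mm. A picture is of the moment at which its call begins.
- robot.finish_job(): hands the job in; it is judged then, once.
The state is a dict: "time_s": time; "q": joint angles; "qvel": joint speeds; "effort": joint torques, N m; "eef_pos": TCP position; "orientation": TCP orientation; "contact_force": force on the tool from outside, world axes, zero at the start; "ft_torque": the same for the moment, N m; "finger_gap": opening from 0.0 (shut) to 1.0 (fully open); "gripper_force": force on a finger pad.
Only numpy, scipy, OpenCV 4.12 (cv2) and the standard library are available. Lean on these libraries where they do the work, as an engineer would, in place of code of your own. Each camera call takes 0.05 s, during which the arm holds its last target. There are 200 camera calls.

## Working session

There is one attempt and no reset: what is moved stays moved. The work goes in short steps, Python scripts to look and compute and a tool call to move; the robot and the scene stay as the last step left them, time stands still between calls to the robot, and variables do not carry over. Pictures are saved under pics/ and viewed, at most 14 in all, crops included, and the job is handed in when it is done.

Besides the shell and the picture viewer there is one more tool, called after "Call:" by a JSON object that holds its "fn" and its "kwargs", one argument or row to a line. servo_tool: Moves the arm, as the interface text tells. Its arguments: {"type":"object","properties":{"targets":{"type":"array","items":{"type":"number"}},"newtons":{"type":"number"}},"required":["targets"]}

```bash
mkdir -p pics; ls; python3 - <<'E'
from rig import robot
import cv2,numpy as np
print(robot.state())
for n in("top","side"):
    f=robot.grab_frame(n); cv2.imwrite(f"pics/{n}0.png",f["image"]); np.savez(f"{n}0.npz",**f)
    print(n,f["intrinsics"],f["dist_coeffs"],f["cam_to_world"])
E
```

```text
pics
{'time_s': 0.0, 'q': array([ 1.19027900e+00,  3.08979772e-01,  1.63519125e+00, -7.55981965e-06,
        1.19969369e+00, -6.96939937e-02]), 'qvel': array([ 0.00054809,  0.00054665, -0.00052034, -0.0008989 , -0.00103833,
       -0.00212694]), 'effort': array([ 4.72550473e-04, -4.15254557e+01, -2.76666462e+01,  3.69976851e-05,
        1.02575103e-02, -4.88630150e-06]), 'eef_pos': array([0.19088279, 0.5943102 , 0.24406051]), 'orientation': array([-2.50140491e-04,  1.54785359e-01,  9.87947469e-01, -1.10815526e-03]), 'contact_force': array([ 0.10420938, -0.79253327, -0.4616563 ]), 'ft_torque': array([-0.02527286,  0.01855681,  0.02604329]), 'gripper_force': 0.0, 'finger_gap': 0.9984469573106227}
top [[564.65489232   0.         306.29863184]
 [  0.         564.65489232 241.53203844]
 [  0.           0.           1.        ]] [-0.07664267  0.          0.          0.          0.        ] [[ 1.86801612e-02  9.97530185e-01 -6.77095331e-02  4.24133398e-01]
 [-9.99819205e-01  1.83966369e-02 -4.80852940e-03  3.43887297e-04]
 [-3.55102553e-03  6.77871157e-02  9.97693489e-01  1.49052710e+00]
 [ 0.00000000e+00  0.00000000e+00  0.00000000e+00  1.00000000e+00]]
side [[464.26349093   0.         316.7642212 ]
 [  0.         464.26349093 245.12602915]
 [  0.           0.           1.        ]] [-0.03013533  0.          0.          0.          0.        ] [[ 0.95554434  0.22440966 -0.19124674  0.33867657]
 [-0.29436507  0.68899164 -0.66229881 -0.69103965]
 [-0.01685885  0.68915224  0.72442043  0.79753394]
 [ 0.          0.          0.          1.        ]]
```

View pics/top0.png

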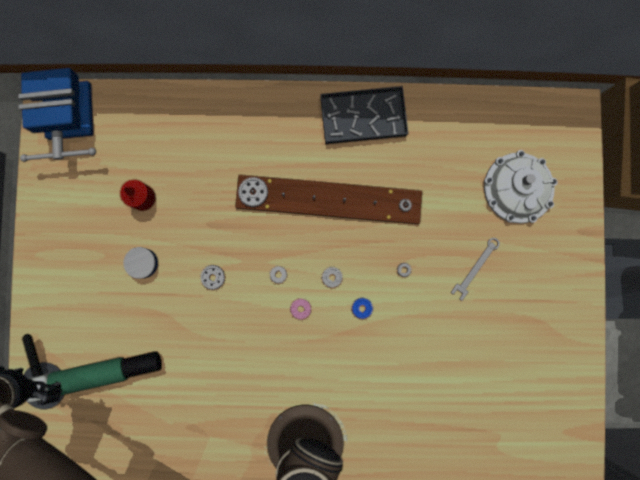

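View pics/side0.png

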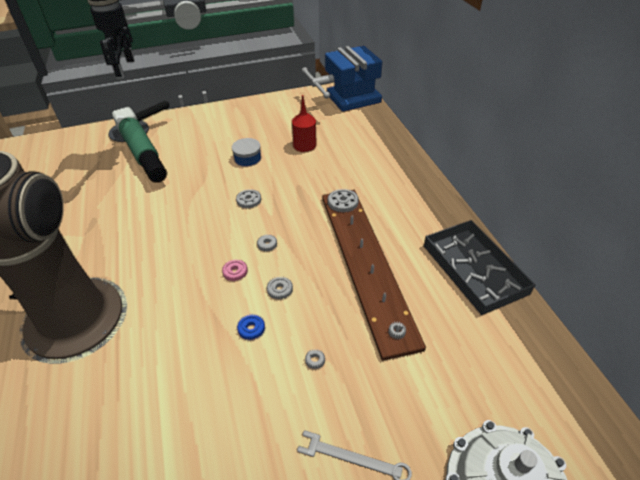

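Top view: the loose gears are gear_42 (213,277), gear_30 (278,275), gear_36 (332,277) and gear_24 (404,270). The look-alikes are pink (300,309) and blue (362,308). gear_50 sits on the left rack end (252,191) and gear_20 on the right (405,205). The empty pins are near (284,195), (314,198), (344,201) and (375,203). I'll confirm this in an enlarged crop and measure.

```bash
cat > h.py <<'E'
import cv2,numpy as np
def load(n): return dict(np.load(n+".npz"))
def ray(f,uv):
    p=cv2.undistortPoints(np.float64(uv).reshape(1,1,2),f["intrinsics"],f["dist_coeffs"])[0,0]
    T=f["cam_to_world"]; d=T[:3,:3]@np.array([p[0],-p[1],-1.]); return T[:3,3],d
def plane(f,uv,z):
    o,d=ray(f,uv); return o+d*(z-o[2])/d[2]
def proj(f,P):
    T=f["cam_to_world"]; c=T[:3,:3].T@(np.float64(P)-T[:3,3]); c=c*[1,-1,-1]
    return cv2.projectPoints(c.reshape(1,1,3),np.zeros(3),np.zeros(3),f["intrinsics"],f["dist_coeffs"])[0][0,0]
def tri(f,a,g,b):
    o1,d1=ray(f,a);o2,d2=ray(g,b);s=np.linalg.lstsq(np.c_[d1,-d2],o2-o1,rcond=None)[0]
    p,q=o1+s[0]*d1,o2+s[1]*d2; return (p+q)/2,np.linalg.norm(p-q)
def steel(f,uv,r):
    "largest low-saturation blob near uv, filled -> ellipse centre, axes, area"
    im=f["image"]; u,v=map(int,uv); h=cv2.cvtColor(im,cv2.COLOR_BGR2HSV)
    m=np.zeros(im.shape[:2],np.uint8); m[v-r:v+r,u-r:u+r]=(h[v-r:v+r,u-r:u+r,1]<60)*255
    c,_=cv2.findContours(m,cv2.RETR_EXTERNAL,cv2.CHAIN_APPROX_NONE)
    c=max(c,key=lambda c:cv2.contourArea(c)); M=cv2.moments(c)
    return np.array([M['m10'],M['m01']])/M['m00'],cv2.fitEllipse(c)[1],cv2.boundingRect(c)
E
python3 - <<'E'
from h import *
t,s=load("top0"),load("side0")
G={"42":((213,277),(248,199)),"30":((278,275),(267,242)),"36":((332,277),(279,288)),"24":((404,270),(315,359)),"50":((252,191),(343,200)),"20":((405,205),(398,329))}
for k,(a,b) in G.items():
    A=steel(t,a,19);B=steel(s,b,20); P,e=tri(t,A[0],s,B[0])
    sc=np.linalg.norm(plane(t,A[0]+[1,0],.014)-plane(t,A[0],.014))
    print(k,A[0].round(1),(np.array(A[1])*sc*1e3).round(),B[0].round(1),"P",P.round(4),"gap",e.round(4),"plane.012",plane(t,A[0],.012)[:2].round(4))
hsv=cv2.cvtColor(t["image"],cv2.COLOR_BGR2HSV)
def board(f):
    h=cv2.cvtColor(f["image"],cv2.COLOR_BGR2HSV)
    m=cv2.inRange(h,(0,90,30),(14,255,125)); m=cv2.morphologyEx(m,cv2.MORPH_CLOSE,np.ones((5,5)))
    cs,_=cv2.findContours(m,cv2.RETR_EXTERNAL,cv2.CHAIN_APPROX_NONE)
    cs=[c for c in cs if cv2.contourArea(c)>1500]; print([ (cv2.boundingRect(c),cv2.contourArea(c)) for c in cs])
    return cs
cs=board(t); board(s)
print(hsv[200,330],hsv[212,400])
cv2.imwrite("pics/tc.png",cv2.resize(t["image"][165:325,190:440],None,fx=3.2,fy=3.2,interpolation=cv2.INTER_CUBIC))
cv2.imwrite("pics/sc.png",cv2.resize(s["image"][180:370,310:440],None,fx=3.1,fy=3.1,interpolation=cv2.INTER_CUBIC))
E
```

```text
42 [212.1 276.8] [62. 63.] [248.1 198.2] P [0.4272 0.2542 0.0026] gap 0.0 plane.012 [0.4272 0.2526]
30 [277.9 274.2] [43. 44.] [266.6 242.5] P [0.4374 0.0807 0.003 ] gap 0.0002 plane.012 [0.4374 0.0802]
36 [331.8 276.7] [52. 53.] [279.3 287.4] P [ 0.4335 -0.0611  0.0033] gap 0.0002 plane.012 [ 0.4336 -0.0608]
24 [403.9 269.4] [34. 36.] [314.7 358.8] P [ 0.4561 -0.2511  0.0031] gap 0.0002 plane.012 [ 0.456  -0.2497]
50 [252.6 191.5] [76. 77.] [342.5 200. ] P [0.6532 0.1512 0.0198] gap 0.0004 plane.012 [0.6546 0.1519]
20 [404.8 204.6] [30. 31.] [396.8 329.9] P [ 0.6256 -0.2494  0.021 ] gap 0.0001 plane.012 [ 0.6269 -0.251 ]
[((235, 175, 187, 50), 5280.5), ((0, 64, 640, 146), 8540.0)]
[((322, 195, 103, 166), 6119.5)]
[ 11 164  84] [ 10 163  86]
```

View pics/tc.png

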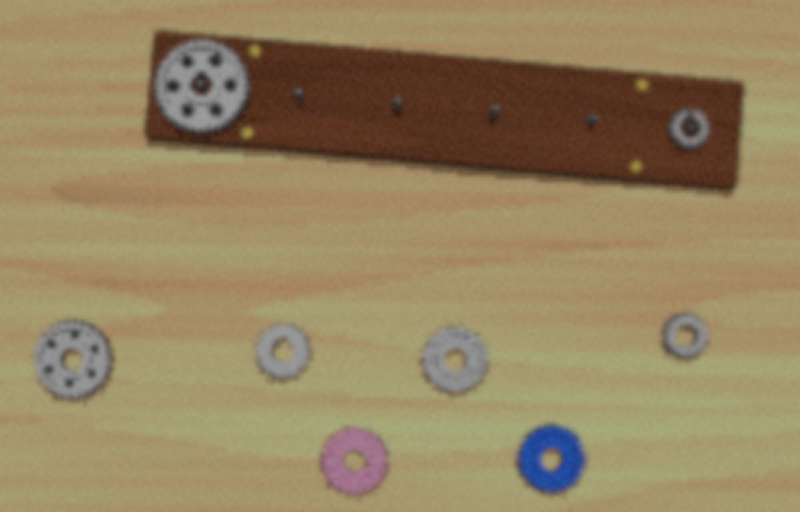

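View pics/sc.png

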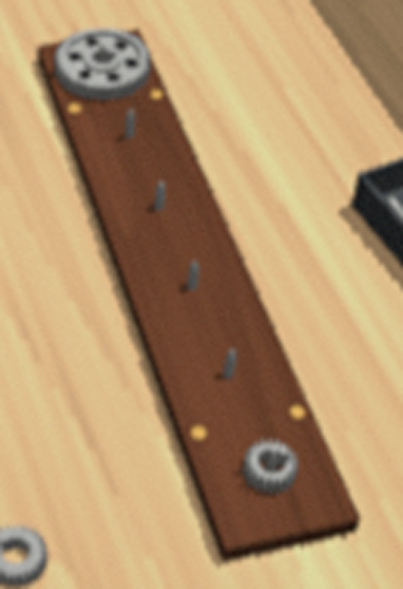

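The crops confirm the identities:

- **Top crop:** six-holed gear_42 (72,360), flat gear_30 (283,352), hubbed gear_36 in steel (455,360), small gear_24 (685,336). The pink (355,461) and blue (550,459) look-alikes stay.
- **Pins:** in the top crop they are near (298,96), (396,104), (494,113) and (592,120). In the side crop, tip/base are (131,110)/(128,137), (162,182)/(159,210), (196,261)/(192,289) and (233,349)/(229,378).

Next I'll work out the rack pose.

```bash
python3 - <<'E'
from h import *
t,s=load("top0"),load("side0")
tc=lambda x,y:((x+.5)/3.2-.5+190,(y+.5)/3.2-.5+165)
sc=lambda x,y:((x+.5)/3.1-.5+310,(y+.5)/3.1-.5+180)
for f,z in((t,.018),(s,.018)):
    h=cv2.cvtColor(f["image"],cv2.COLOR_BGR2HSV)
    m=cv2.inRange(h,(0,90,30),(14,255,125)); m=cv2.morphologyEx(m,cv2.MORPH_CLOSE,np.ones((5,5)))
    c=max([c for c in cv2.findContours(m,cv2.RETR_EXTERNAL,cv2.CHAIN_APPROX_NONE)[0] if cv2.boundingRect(c)[2]<300],key=cv2.contourArea)
    P=np.float32([plane(f,p[0],z)[:2] for p in c]); r=cv2.minAreaRect(P); print("board",np.round(r[0],4),np.round(r[1],3),round(r[2],2))
print("pins, top middle + side middle")
T=[(298,96),(396,104),(494,113),(592,120)];S=[((131,110),(128,137)),((162,182),(159,210)),((196,261),(192,289)),((233,349),(229,378))]
for a,(b,c) in zip(T,S):
    mid=np.mean([b,c],0); P,e=tri(t,tc(*a),s,sc(*mid))
    print(P.round(4),round(e,4),"top@.031",plane(t,tc(*a),.031)[:2].round(4),"side tip@.043",plane(s,sc(*b),.043)[:2].round(4),"side base@.018",plane(s,sc(*c),.018)[:2].round(4))
print("range z heights (top):")
for n,(u,v) in dict(bench=(240,250),g42=(220,277),g30=(272,274),g36=(325,277),g24=(398,269),board=(330,205),g50=(258,197)).items():
    o,d=ray(t,(u,v)); print(n,(o+d*np.median(t["range_z"][v-1:v+2,u-1:u+2]))[2].round(4))
E
```

```text
board [ 0.6362 -0.0485] [0.487 0.093] 86.09
board [ 0.6341 -0.0597] [0.49 0.09] 86.05
pins, top middle + side middle
[0.6465 0.071  0.0252] 0.0022 top@.031 [0.6445 0.071 ] side tip@.043 [0.6467 0.0672] side base@.018 [0.6441 0.0639]
[ 0.6415 -0.0093  0.0246] 0.0024 top@.031 [ 0.6394 -0.009 ] side tip@.043 [ 0.6416 -0.0127] side base@.018 [ 0.6391 -0.0168]
[ 0.6357 -0.0896  0.0255] 0.0029 top@.031 [ 0.6335 -0.0889] side tip@.043 [ 0.6365 -0.0919] side base@.018 [ 0.6339 -0.0957]
[ 0.6309 -0.1697  0.0254] 0.0017 top@.031 [ 0.6293 -0.1688] side tip@.043 [ 0.6309 -0.1711] side base@.018 [ 0.6286 -0.1757]
range z heights (top):
bench 0.0028
g42 0.011
g30 0.0131
g36 0.0133
g24 0.0076
board 0.0151
g50 0.0277
```

Call:
{"fn": "servo_tool", "kwargs": {
  "targets": [8.54,0,0,0,8.5,8.54,0,0,0,8.5,8.54,0,0,0,8.5,8.54,0,0,0,8.5,8.54,0,0,0,8.5,8.54,0,0,0,8.5,8.54,0,0,0,8.5,8.54,0,0,0,8.5]
}}

```text
time_s: 0.9
eef_pos: [0.191, 0.5946, 0.2445]
orientation: [0.0, 0.683, 0.73, -0.001]
contact_force: [-0.7, -0.5, -0.1]
finger_gap: 0.995
gripper_force: 0.0
```

```bash
cat > go.py <<'E'
import sys,numpy as np
from rig import robot
from scipy.spatial.transform import Rotation as R
def show(x,y,z):
    s=robot.state(); q=np.array(s["orientation"]); r=R.from_quat(q[[1,2,3,0]]).as_matrix()
    d=r.T@(np.array([x,y,z])-s["eef_pos"])*100
    a=np.degrees(np.arctan2(r[1,1],r[0,1]))
    print("t",round(s["time_s"],1),"pos",s["eef_pos"].round(4),"shift cm",d.round(2),"yang",a.round(2),"roll needed",round(a+3.9,2),"F",s["contact_force"].round(1),"gap",round(s["finger_gap"],3),"gf",round(s["gripper_force"],1),"q6",s["q"][5].round(2))
show(*map(float,sys.argv[1:4]))
E
python3 go.py .4272 .2527 .12
```

```text
t 0.9 pos [0.191  0.5946 0.2445] shift cm [-35.68  21.29  12.48] yang 3.84 roll needed 7.74 F [-0.7 -0.5 -0.1] gap 0.995 gf 0.0 q6 1.12
```

Call:
{"fn": "servo_tool", "kwargs": {
  "targets": [8.54,0,0,0,7.7,8.54,-3.6,2.9,0,0,8.54,-3.6,2.9,0,0,8.54,-3.6,2.9,0,0,8.54,-3.6,2.9,0,0,8.54,-3.6,2.9,0,0,8.54,-3.6,2.9,0,0,8.54,-3.6,2.9,0,0]
}}

```text
time_s: 1.7
eef_pos: [0.3788, 0.3293, 0.245]
orientation: [0.0, 0.728, 0.685, -0.0]
contact_force: [0.2, 0.0, -0.1]
finger_gap: 1.004
gripper_force: 0.0
```

Call:
{"fn": "servo_tool", "kwargs": {
  "targets": [7.8,-3.6,2.9,0,0,7.8,-3.6,2.7,0,0,7.8,0,0,3.5,0,7.8,0,0,3.5,0,7.8,0,0,3.5,0,7.8,0,0,0,0,7.8,0,0,0,0]
}}

```text
time_s: 2.4
eef_pos: [0.4293, 0.2556, 0.1399]
orientation: [-0.0, 0.728, 0.685, -0.001]
contact_force: [0.5, 0.1, -0.2]
finger_gap: 0.913
gripper_force: 0.0
```

```bash
python3 go.py .4272 .2527 .0205
```

```text
t 2.4 pos [0.4293 0.2556 0.1399] shift cm [-0.28 -0.17 11.94] yang -3.51 roll needed 0.39 F [ 0.5  0.1 -0.2] gap 0.913 gf 0.0 q6 0.51
```

Call:
{"fn": "servo_tool", "kwargs": {
  "targets": [7.8,-0.3,-0.2,3,0.4,7.8,0,0,3.5,0,7.8,0,0,3.5,0,7.8,0,0,1.9,0,7.8,0,0,0,0,7.8,0,0,0,0]
}}

```text
time_s: 3.0
eef_pos: [0.4294, 0.254, 0.0231]
orientation: [0.001, 0.731, 0.683, 0.002]
contact_force: [-0.7, -0.0, 0.5]
finger_gap: 0.913
gripper_force: 0.0
```

```bash
python3 go.py .4272 .2527 .0205; python3 - <<'E'
from rig import robot
import cv2
f=robot.grab_frame("side"); a=cv2.resize(f["image"][150:230,195:315],None,fx=5,fy=5,interpolation=cv2.INTER_CUBIC)
cv2.imwrite("pics/g42.png",a)
E
```

```text
t 3.0 pos [0.4294 0.254  0.0231] shift cm [-0.15 -0.22  0.26] yang -3.88 roll needed 0.02 F [-0.7 -0.   0.5] gap 0.913 gf 0.0 q6 0.51
```

View pics/g42.png

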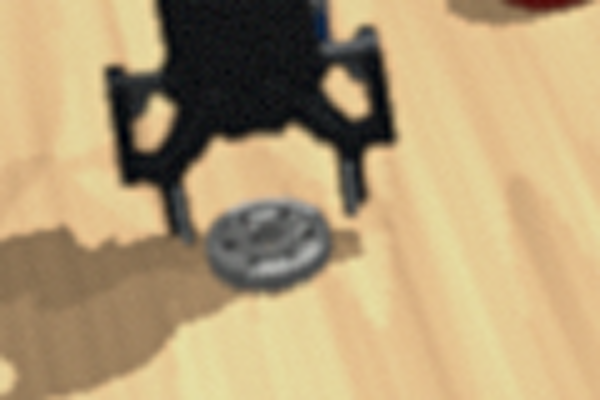

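```bash
python3 - <<'E'
from h import *
s=load("side0")
for n,(x,y) in dict(L=(183,240),R=(352,212)).items():
    uv=((x+.5)/5-.5+195,(y+.5)/5-.5+150); o,d=ray(s,uv)
    for yy in (.243,.254,.265):
        print(n,(o+d*(yy-o[1])/d[1]).round(4))
print(proj(s,[.4272,.2527,.014]),proj(s,[.4272,.2527,0]), "gear top centre seen", (268.5)/5+195,(240)/5+150)
E
```

```text
L [0.3836 0.243  0.0255]
L [0.3842 0.254  0.0165]
L [0.3847 0.265  0.0074]
R [0.4718 0.243  0.0209]
R [0.4734 0.254  0.0117]
R [0.4749 0.265  0.0026]
[247.74372282 195.23363392] [248.40275129 199.31404651] gear top centre seen 248.7 198.0
```

The tips stand about 5 mm ahead of the TCP at this opening, so the 14 mm figure refers to shut fingers. That means going about 12 mm lower, then closing.

Call:
{"fn": "servo_tool", "kwargs": {
  "targets": [7.8,-0.1,-0.2,0.6,0,7.8,0,0,0.6,0,7.8,0,0,0,0,6.0,0,0,0,0,6.0,0,0,0,0,6.0,0,0,0,0,6.0,0,0,0,0,6.0,0,0,0,0],
  "newtons": 50
}}

```text
time_s: 3.85
eef_pos: [0.4261, 0.2522, 0.0102]
orientation: [0.0, 0.731, 0.683, 0.0]
contact_force: [-1.6, -1.5, 5.8]
finger_gap: 0.743
gripper_force: 53.9
```

```bash
python3 go.py .6447 .0708 .12
```

```text
t 3.9 pos [0.4261 0.2522 0.0102] shift cm [-16.6   23.05 -10.97] yang -3.92 roll needed -0.02 F [-1.6 -1.5  5.8] gap 0.743 gf 53.9 q6 0.52
```

Call:
{"fn": "servo_tool", "kwargs": {
  "targets": [6.0,0,0,-2.5,0,6.0,0,0,-4,0,6.0,-2,2.8,-3.5,0,6.0,-2.8,4,0,0,6.0,-2.8,4,0,0,6.0,-2.8,4,0,0,6.0,-2.8,4,0,0,6.0,-2.8,4,0,0]
}}

```text
time_s: 4.65
eef_pos: [0.6425, 0.0754, 0.1082]
orientation: [-0.001, 0.731, 0.682, -0.001]
contact_force: [1.0, 0.6, -3.4]
finger_gap: 0.743
gripper_force: 57.9
```

Call:
{"fn": "servo_tool", "kwargs": {
  "targets": [6.0,-0.6,0.2,0,0,6.0,0,0,0,0,6.0,0,0,0,0]
}}

```text
time_s: 4.95
eef_pos: [0.6418, 0.0711, 0.1079]
orientation: [-0.001, 0.731, 0.682, -0.001]
contact_force: [0.1, 0.9, -2.6]
finger_gap: 0.746
gripper_force: 57.9
```

```bash
python3 go.py .6447 .0708 .06; python3 - <<'E'
from rig import robot
import cv2
f=robot.grab_frame("side"); a=cv2.resize(f["image"][110:260,270:430],None,fx=4,fy=4,interpolation=cv2.INTER_CUBIC)
cv2.imwrite("pics/p42.png",a)
E
```

```text
t 5.0 pos [0.6418 0.0711 0.1079] shift cm [-0.01  0.31  4.79] yang -3.93 roll needed -0.03 F [ 0.1  0.9 -2.6] gap 0.746 gf 57.9 q6 0.11
```

View pics/p42.png

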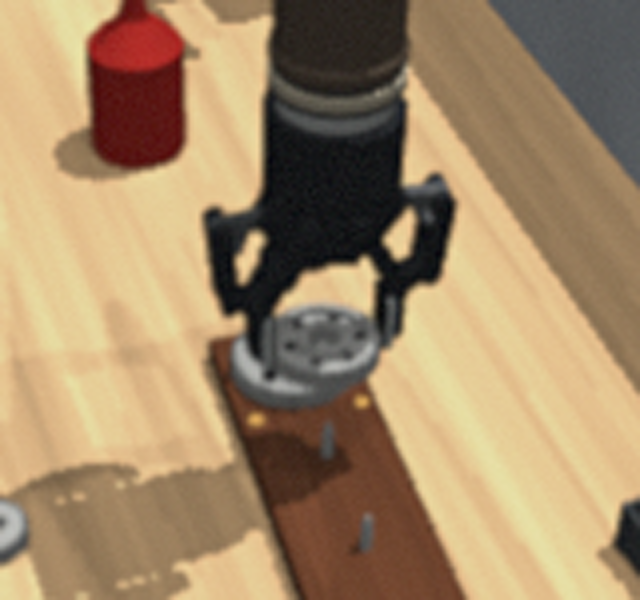

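The gear is held level, visible at (325,335), with pin 1's tip below it at (328,425). Fingers clear. I'll correct by 3 mm and descend, checking force on the way.

Call:
{"fn": "servo_tool", "kwargs": {
  "targets": [6.0,0,0.3,2.4,0,6.0,0,0,2.4,0,6.0,0,0,0,0,6.0,0,0,0.6,0,6.0,0,0,0.6,0,6.0,0,0,0,0]
}}

```text
time_s: 5.6
eef_pos: [0.6467, 0.071, 0.0494]
orientation: [0.0, 0.731, 0.683, 0.0]
contact_force: [-0.3, 1.0, -4.1]
finger_gap: 0.742
gripper_force: 57.9
```

```bash
python3 go.py .6447 .0708 .032
```

```text
t 5.6 pos [0.6467 0.071  0.0494] shift cm [-0.03 -0.19  1.74] yang -3.88 roll needed 0.02 F [-0.3  1.  -4.1] gap 0.742 gf 57.9 q6 0.11
```

Call:
{"fn": "servo_tool", "kwargs": {
  "targets": [6.0,0,-0.1,0.6,0,6.0,0,0,0.6,0,6.0,0,0,0.4,0,6.0,0,0,0,0,6.0,0,0,0,0]
}}

```text
time_s: 6.1
eef_pos: [0.6456, 0.0706, 0.033]
orientation: [-0.0, 0.731, 0.683, -0.0]
contact_force: [0.2, 0.1, -3.5]
finger_gap: 0.74
gripper_force: 57.9
```

Call:
{"fn": "servo_tool", "kwargs": {
  "targets": [8.0,0,0,0,0,8.0,0,0,0,0,8.0,0,0,0,0,8.0,0,0,0,0,8.0,0,0,-2,0,8.0,0,0,-4,0,7.2,0,0,-2,0,7.2,0,0,0,0]
}}

```text
time_s: 6.9
eef_pos: [0.6494, 0.0708, 0.1181]
orientation: [0.003, 0.731, 0.683, 0.003]
contact_force: [1.2, 0.1, 0.5]
finger_gap: 0.84
gripper_force: 0.0
```

```bash
python3 go.py .4336 -.0608 .012
```

```text
t 6.9 pos [0.6494 0.0708 0.1181] shift cm [-14.61 -20.73  10.41] yang -3.9 roll needed -0.0 F [1.2 0.1 0.5] gap 0.84 gf 0.0 q6 0.11
```

Call:
{"fn": "servo_tool", "kwargs": {
  "targets": [7.2,-2.4,-3.5,0,0,7.2,-2.4,-3.5,0,0,7.2,-2.4,-3.5,0,0,7.2,-2.4,-3.5,0,0,7.2,-2.4,-3.5,0,0,7.2,-2.6,-3.2,0,0,7.2,0,0,4,0,7.2,0,0,0,0]
}}

```text
time_s: 7.7
eef_pos: [0.4238, -0.0603, 0.0696]
orientation: [-0.004, 0.731, 0.682, -0.003]
contact_force: [-1.6, 0.3, -1.0]
finger_gap: 0.842
gripper_force: 0.0
```

```bash
python3 go.py .4336 -.0608 .0125; python3 - <<'E'
from rig import robot
import cv2
f=robot.grab_frame("top"); a=cv2.resize(f["image"][165:325,190:440],None,fx=3.2,fy=3.2,interpolation=cv2.INTER_CUBIC)
cv2.imwrite("pics/t1.png",a)
E
```

```text
t 7.7 pos [ 0.4238 -0.0603  0.0696] shift cm [0.01 1.04 5.7 ] yang -4.01 roll needed -0.11 F [-1.6  0.3 -1. ] gap 0.842 gf 0.0 q6 -0.17
```

View pics/t1.png

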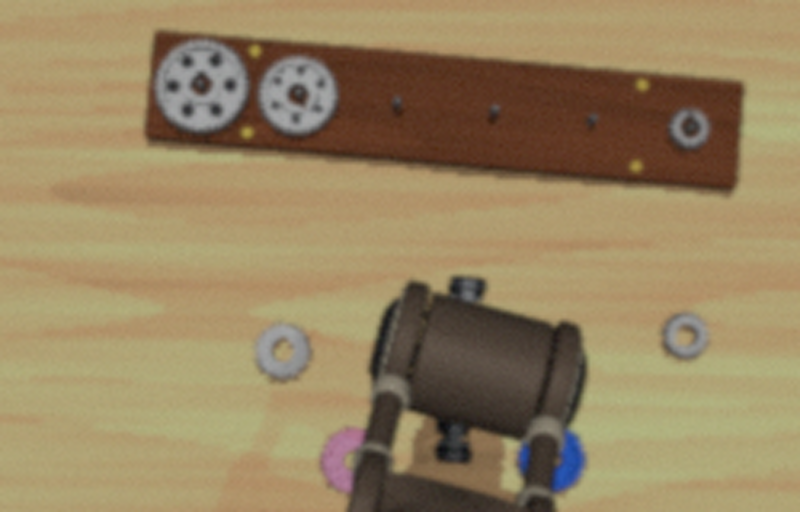

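gear_42 is seated around its pin at crop (298,96). The gripper is over gear_36. I'll correct along y and let it settle.

Call:
{"fn": "servo_tool", "kwargs": {
  "targets": [7.2,0,0.7,2,0,7.2,0,0,0,0,7.2,0,0,0,0]
}}

```text
time_s: 8.05
eef_pos: [0.4368, -0.061, 0.0537]
orientation: [-0.0, 0.73, 0.683, -0.0]
contact_force: [-0.1, -0.4, -0.2]
finger_gap: 0.843
gripper_force: 0.0
```

```bash
python3 go.py .4336 -.0608 .0125
```

```text
t 8.1 pos [ 0.4368 -0.061   0.0537] shift cm [ 0.   -0.32  4.12] yang -3.85 roll needed 0.05 F [-0.1 -0.4 -0.2] gap 0.843 gf 0.0 q6 -0.17
```

Call:
{"fn": "servo_tool", "kwargs": {
  "targets": [7.2,0,-0.3,2.0,0,7.2,0,0,1.5,0,7.2,0,0,0.6,0,7.2,0,0,0,0,5.0,0,0,0,0,5.0,0,0,0,0,5.0,0,0,0,0,5.0,0,0,0,0]
}}

```text
time_s: 8.85
eef_pos: [0.434, -0.0612, 0.0138]
orientation: [0.0, 0.731, 0.683, 0.0]
contact_force: [-1.7, 0.3, 5.9]
finger_gap: 0.644
gripper_force: 51.4
```

Call:
{"fn": "servo_tool", "kwargs": {
  "targets": [5.0,0,0,0,0,5.0,0,0,0,0]
}}

```text
time_s: 9.05
eef_pos: [0.434, -0.0612, 0.0138]
orientation: [0.0, 0.731, 0.683, 0.0]
contact_force: [-2.1, 1.4, 6.1]
finger_gap: 0.645
gripper_force: 51.4
```

```bash
python3 go.py .6392 -.0091 .11
```

```text
t 9.1 pos [ 0.434  -0.0612  0.0138] shift cm [ 6.6  20.12 -9.6 ] yang -3.92 roll needed -0.02 F [-2.1  1.4  6.1] gap 0.645 gf 51.4 q6 -0.17
```

Call:
{"fn": "servo_tool", "kwargs": {
  "targets": [5.0,0,0,-2.5,0,5.0,0,0,-4,0,5.0,0.6,2,-3,0,5.0,1.2,3.6,0,0,5.0,1.2,3.6,0,0,5.0,1.2,3.6,0,0,5.0,1.2,3.6,0,0,5.0,1.2,3.6,0,0]
}}

```text
time_s: 9.85
eef_pos: [0.6385, -0.0084, 0.1077]
orientation: [0.0, 0.731, 0.683, -0.0]
contact_force: [0.3, -0.8, -1.2]
finger_gap: 0.643
gripper_force: 54.3
```

Call:
{"fn": "servo_tool", "kwargs": {
  "targets": [5.0,0,0.1,0,0,5.0,0,0,0,0,5.0,0,0,0,0,5.0,0,0,0,0]
}}

```text
time_s: 10.25
eef_pos: [0.6367, -0.0093, 0.107]
orientation: [-0.001, 0.731, 0.682, -0.001]
contact_force: [-0.1, 0.2, -2.6]
finger_gap: 0.641
gripper_force: 54.3
```

```bash
python3 go.py .6392 -.0091 .035
```

```text
t 10.2 pos [ 0.6367 -0.0093  0.107 ] shift cm [0.03 0.27 7.2 ] yang -3.93 roll needed -0.03 F [-0.1  0.2 -2.6] gap 0.641 gf 54.3 q6 -0.01
```

Call:
{"fn": "servo_tool", "kwargs": {
  "targets": [5.0,0,0.2,2.4,0,5.0,0,0,2.4,0,5.0,0,0,0,0,5.0,0,0,0.6,0,5.0,0,0,0.6,0,5.0,0,0,0,0]
}}

```text
time_s: 10.85
eef_pos: [0.6403, -0.0092, 0.0474]
orientation: [0.0, 0.731, 0.683, 0.0]
contact_force: [-0.8, 0.9, -2.1]
finger_gap: 0.644
gripper_force: 54.3
```

```bash
python3 go.py .6392 -.0091 .035
```

```text
t 10.8 pos [ 0.6403 -0.0092  0.0474] shift cm [ 0.01 -0.11  1.24] yang -3.91 roll needed -0.01 F [-0.8  0.9 -2.1] gap 0.644 gf 54.3 q6 -0.01
```

Call:
{"fn": "servo_tool", "kwargs": {
  "targets": [5.0,0,-0.1,0.6,0,5.0,0,0,0.6,0,5.0,0,0,0,0,5.0,0,0,0,0,7.2,0,0,0,0,7.2,0,0,0,0,7.2,0,0,0,0,7.2,0,0,0,0]
}}

```text
time_s: 11.65
eef_pos: [0.6398, -0.0091, 0.0358]
orientation: [0.0, 0.731, 0.683, 0.0]
contact_force: [-0.1, 0.2, -0.9]
finger_gap: 0.843
gripper_force: 0.0
```

Call:
{"fn": "servo_tool", "kwargs": {
  "targets": [7.2,0,0,-2,0,7.2,0,0,-4,0,6.4,0,0,-2,0,6.4,0,0,0,0,6.4,0,0,0,0]
}}

```text
time_s: 12.15
eef_pos: [0.6395, -0.0091, 0.1157]
orientation: [0.0, 0.731, 0.683, 0.0]
contact_force: [0.3, -0.0, 0.0]
finger_gap: 0.747
gripper_force: 0.0
```

```bash
python3 go.py .4374 .0802 .0145
```

```text
t 12.2 pos [ 0.6395 -0.0091  0.1157] shift cm [  7.53 -20.79  10.1 ] yang -3.91 roll needed -0.01 F [ 0.3 -0.   0. ] gap 0.747 gf 0.0 q6 -0.01
```

Call:
{"fn": "servo_tool", "kwargs": {
  "targets": [6.4,1.2,-3.5,0,0,6.4,1.2,-3.5,0,0,6.4,1.2,-3.5,0,0,6.4,1.3,-3.5,0,0,6.4,1.3,-3.5,0,0,6.4,1.3,-3.3,0,0,6.4,0,0,3,0,6.4,0,0,3,0]
}}

```text
time_s: 12.95
eef_pos: [0.4354, 0.0804, 0.0543]
orientation: [0.0, 0.73, 0.683, 0.0]
contact_force: [0.7, -0.3, -0.3]
finger_gap: 0.748
gripper_force: 0.0
```

Call:
{"fn": "servo_tool", "kwargs": {
  "targets": [6.4,0,0,0,0,6.4,0,0,0,0,6.4,0,0,0,0]
}}

```text
time_s: 13.25
eef_pos: [0.4377, 0.0799, 0.0558]
orientation: [0.0, 0.731, 0.683, 0.0]
contact_force: [0.1, 0.7, 1.0]
finger_gap: 0.75
gripper_force: 0.0
```

```bash
python3 go.py .4374 .0802 .0148
```

```text
t 13.2 pos [0.4377 0.0799 0.0558] shift cm [ 0.03 -0.03  4.1 ] yang -3.92 roll needed -0.02 F [0.1 0.7 1. ] gap 0.75 gf 0.0 q6 0.15
```

Call:
{"fn": "servo_tool", "kwargs": {
  "targets": [6.4,0,0,2.0,0,6.4,0,0,1.5,0,6.4,0,0,0.6,0,6.4,0,0,0,0,4.0,0,0,0,0,4.0,0,0,0,0,4.0,0,0,0,0,4.0,0,0,0,0]
}}

```text
time_s: 14.05
eef_pos: [0.4381, 0.08, 0.0156]
orientation: [0.001, 0.731, 0.683, 0.001]
contact_force: [-1.5, -0.7, 6.3]
finger_gap: 0.53
gripper_force: 51.6
```

Call:
{"fn": "servo_tool", "kwargs": {
  "targets": [4.0,0,0,0,0,4.0,0,0,0,0]
}}

```text
time_s: 14.25
eef_pos: [0.4381, 0.08, 0.0156]
orientation: [0.001, 0.731, 0.683, 0.001]
contact_force: [-0.8, -0.5, 6.0]
finger_gap: 0.533
gripper_force: 51.6
```

```bash
python3 go.py .6338 -.0889 .11
```

```text
t 14.2 pos [0.4381 0.08   0.0156] shift cm [-15.51  20.7   -9.4 ] yang -3.9 roll needed -0.0 F [-0.8 -0.5  6. ] gap 0.533 gf 51.6 q6 0.15
```

Call:
{"fn": "servo_tool", "kwargs": {
  "targets": [4.0,0,0,-2.5,0,4.0,0,0,-4,0,4.0,-1.5,2.2,-3,0,4.0,-2.8,3.7,0,0,4.0,-2.8,3.7,0,0,4.0,-2.8,3.7,0,0,4.0,-2.8,3.7,0,0,4.0,-2.8,3.7,0,0]
}}

```text
time_s: 15.05
eef_pos: [0.6339, -0.0901, 0.1094]
orientation: [0.0, 0.731, 0.683, 0.0]
contact_force: [1.3, -0.3, -1.2]
finger_gap: 0.526
gripper_force: 52.3
```

Call:
{"fn": "servo_tool", "kwargs": {
  "targets": [4.0,0,0,0,0,4.0,0,0,0,0,4.0,0,0,0,0,4.0,0,0,0,0]
}}

```text
time_s: 15.45
eef_pos: [0.6314, -0.0877, 0.1089]
orientation: [-0.001, 0.73, 0.683, -0.0]
contact_force: [0.0, 0.0, -1.3]
finger_gap: 0.53
gripper_force: 52.3
```

```bash
python3 go.py .6338 -.0889 .0366
```

```text
t 15.4 pos [ 0.6314 -0.0877  0.1089] shift cm [-0.11  0.26  7.23] yang -3.85 roll needed 0.05 F [ 0.   0.  -1.3] gap 0.53 gf 52.3 q6 -0.14
```

Call:
{"fn": "servo_tool", "kwargs": {
  "targets": [4.0,-0.1,0.2,2.4,0,4.0,0,0,2.4,0,4.0,0,0,0,0,4.0,0,0,0.6,0,4.0,0,0,0.6,0,4.0,0,0,0,0]
}}

```text
time_s: 16.05
eef_pos: [0.6348, -0.0898, 0.0495]
orientation: [0.0, 0.731, 0.683, 0.0]
contact_force: [-0.5, -0.2, -1.1]
finger_gap: 0.529
gripper_force: 52.3
```

```bash
python3 go.py .6338 -.0889 .0366
```

```text
t 16.1 pos [ 0.6348 -0.0898  0.0495] shift cm [ 0.08 -0.11  1.29] yang -3.89 roll needed 0.01 F [-0.5 -0.2 -1.1] gap 0.529 gf 52.3 q6 -0.14
```

Call:
{"fn": "servo_tool", "kwargs": {
  "targets": [4.0,0,-0.1,0.6,0,4.0,0,0,0.6,0,4.0,0,0,0,0,4.0,0,0,0,0,6.4,0,0,0,0,6.4,0,0,0,0,6.4,0,0,0,0,6.4,0,0,0,0]
}}

```text
time_s: 16.85
eef_pos: [0.6341, -0.09, 0.0377]
orientation: [0.0, 0.731, 0.683, 0.0]
contact_force: [-0.2, -0.4, -0.1]
finger_gap: 0.749
gripper_force: 0.0
```

Call:
{"fn": "servo_tool", "kwargs": {
  "targets": [6.4,0,0,-2,0,6.4,0,0,-4,0,5.5,0,0,-2,0,5.5,0,0,0,0,5.5,0,0,0,0]
}}

```text
time_s: 17.35
eef_pos: [0.634, -0.0899, 0.1177]
orientation: [0.0, 0.731, 0.683, 0.0]
contact_force: [0.2, -0.1, 0.1]
finger_gap: 0.644
gripper_force: 0.0
```

```bash
python3 go.py .456 -.2497 .016
```

```text
t 17.4 pos [ 0.634  -0.0899  0.1177] shift cm [-17.15 -16.68  10.15] yang -3.9 roll needed -0.0 F [ 0.2 -0.1  0.1] gap 0.644 gf 0.0 q6 -0.14
```

Call:
{"fn": "servo_tool", "kwargs": {
  "targets": [5.5,-2.8,-2.8,0,0,5.5,-2.8,-2.8,0,0,5.5,-2.9,-2.8,0,0,5.5,-2.9,-2.8,0,0,5.5,-2.9,-2.8,0,0,5.5,-2.9,-2.7,0,0,5.5,0,0,3,0,5.5,0,0,3,0]
}}

```text
time_s: 18.15
eef_pos: [0.4541, -0.251, 0.056]
orientation: [-0.0, 0.732, 0.682, -0.0]
contact_force: [0.4, -0.4, -0.7]
finger_gap: 0.646
gripper_force: 0.0
```

Call:
{"fn": "servo_tool", "kwargs": {
  "targets": [5.5,0,0,0,0,5.5,0,0,0,0,5.5,0,0,0,0]
}}

```text
time_s: 18.45
eef_pos: [0.4562, -0.2502, 0.0579]
orientation: [0.0, 0.731, 0.683, 0.0]
contact_force: [-0.3, -0.4, -0.6]
finger_gap: 0.64
gripper_force: 0.0
```

```bash
python3 go.py .456 -.2497 .016
```

```text
t 18.4 pos [ 0.4562 -0.2502  0.0579] shift cm [ 0.05 -0.02  4.19] yang -3.88 roll needed 0.02 F [-0.3 -0.4 -0.6] gap 0.64 gf 0.0 q6 -0.52
```

Call:
{"fn": "servo_tool", "kwargs": {
  "targets": [5.5,0,0,2.0,0,5.5,0,0,1.5,0,5.5,0,0,0.7,0,5.5,0,0,0,0,3.0,0,0,0,0,3.0,0,0,0,0,3.0,0,0,0,0,3.0,0,0,0,0]
}}

```text
time_s: 19.25
eef_pos: [0.4562, -0.2506, 0.016]
orientation: [0.001, 0.731, 0.683, 0.0]
contact_force: [-0.4, 0.2, 2.6]
finger_gap: 0.422
gripper_force: 50.2
```

Call:
{"fn": "servo_tool", "kwargs": {
  "targets": [3.0,0,0,0,0,3.0,0,0,0,0]
}}

```text
time_s: 19.45
eef_pos: [0.4562, -0.2506, 0.016]
orientation: [0.001, 0.731, 0.683, 0.0]
contact_force: [-0.5, 1.4, 5.1]
finger_gap: 0.42
gripper_force: 50.6
```

```bash
python3 go.py .6283 -.1688 .11
```

```text
t 19.4 pos [ 0.4562 -0.2506  0.016 ] shift cm [ 9.32 16.63 -9.38] yang -3.91 roll needed -0.01 F [-0.5  1.4  5.1] gap 0.42 gf 50.6 q6 -0.52
```

Call:
{"fn": "servo_tool", "kwargs": {
  "targets": [3.0,0,0,-2.5,0,3.0,0,0,-4,0,3.0,1.3,2.6,-3,0,3.0,2,3.5,0,0,3.0,2,3.5,0,0,3.0,2,3.5,0,0,3.0,2,3.5,0,0,3.0,0,0,0,0]
}}

```text
time_s: 20.25
eef_pos: [0.6315, -0.1663, 0.1101]
orientation: [0.001, 0.73, 0.684, 0.001]
contact_force: [-0.0, -0.7, -0.5]
finger_gap: 0.416
gripper_force: 50.5
```

Call:
{"fn": "servo_tool", "kwargs": {
  "targets": [3.0,0,0,0,0,3.0,0,0,0,0,3.0,0,0,0,0]
}}

```text
time_s: 20.55
eef_pos: [0.6258, -0.1691, 0.1096]
orientation: [-0.001, 0.731, 0.682, -0.001]
contact_force: [-0.9, -0.5, -1.1]
finger_gap: 0.419
gripper_force: 50.5
```

```bash
python3 go.py .6283 -.1688 .037
```

```text
t 20.6 pos [ 0.6258 -0.1691  0.1096] shift cm [0.05 0.26 7.26] yang -3.97 roll needed -0.07 F [-0.9 -0.5 -1.1] gap 0.419 gf 50.5 q6 -0.26
```

Call:
{"fn": "servo_tool", "kwargs": {
  "targets": [3.0,0,0.1,2.4,0,3.0,0,0,2.4,0,3.0,0,0,0,0,3.0,0,0,0.6,0,3.0,0,0,0.6,0,3.0,0,0,0,0]
}}

```text
time_s: 21.15
eef_pos: [0.6283, -0.1689, 0.0504]
orientation: [0.0, 0.731, 0.683, -0.0]
contact_force: [-1.0, -0.5, -0.4]
finger_gap: 0.419
gripper_force: 50.5
```

```bash
python3 go.py .6283 -.1688 .037
```

```text
t 21.1 pos [ 0.6283 -0.1689  0.0504] shift cm [ 0.01 -0.    1.34] yang -3.92 roll needed -0.02 F [-1.  -0.5 -0.4] gap 0.419 gf 50.5 q6 -0.26
```

Descend, release, then back up and away so the cameras can see the rack.

Call:
{"fn": "servo_tool", "kwargs": {
  "targets": [3.0,0,0,0.6,0,3.0,0,0,0.7,0,3.0,0,0,0,0,3.0,0,0,0,0,5.5,0,0,0,0,5.5,0,0,0,0,5.5,0,0,0,0,5.5,0,0,0,0]
}}

```text
time_s: 21.95
eef_pos: [0.6287, -0.1688, 0.0376]
orientation: [0.0, 0.731, 0.683, 0.0]
contact_force: [0.3, -0.1, -0.1]
finger_gap: 0.639
gripper_force: 0.0
```

Call:
{"fn": "servo_tool", "kwargs": {
  "targets": [5.5,0,0,-2,0,5.5,0,0,-4,0,5.5,0,0,-4,0,5.5,0,-4,-2,0,5.5,0,-4,0,0,5.5,0,-4,0,0,5.5,0,-4,0,0,5.5,0,-4,0,0]
}}

```text
time_s: 22.75
eef_pos: [0.4274, -0.1549, 0.1575]
orientation: [0.0, 0.731, 0.683, 0.0]
contact_force: [-0.4, -0.4, -0.1]
finger_gap: 0.641
gripper_force: 0.0
```

```bash
python3 - <<'E'
from rig import robot
from h import *
t=robot.grab_frame("top"); s=robot.grab_frame("side")
cv2.imwrite("pics/t2.png",cv2.resize(t["image"][165:325,190:440],None,fx=3.2,fy=3.2,interpolation=cv2.INTER_CUBIC))
cv2.imwrite("pics/s2.png",cv2.resize(s["image"][180:370,310:440],None,fx=3.1,fy=3.1,interpolation=cv2.INTER_CUBIC))
for n,p in {"42":(.6447,.0708),"36":(.6392,-.0091),"30":(.6338,-.0889),"24":(.6283,-.1688)}.items():
    A=steel(t,proj(t,[*p,.028]),17); P=plane(t,A[0],.028)[:2]; d=(P-p)*1e3
    u,v=A[0].astype(int)+[4,0]; o,r=ray(t,(u,v))
    print(n,A[0].round(1),"offset mm",d.round(1),"size px",np.round(A[1],1),"range z",(o+r*t["range_z"][v-1:v+2,u-1:u+2].mean())[2].round(4))
E
```

```text
42 [282.7 194.4] offset mm [1.  0.6] size px [23.9 24.3] range z 0.0238
36 [313.2 197.3] offset mm [0.2 0.5] size px [20.5 20.9] range z 0.0275
30 [344.2 200. ] offset mm [ 0.1 -0.7] size px [16.9 17.2] range z 0.0283
24 [374.4 202.6] offset mm [0.2 0.4] size px [13.5 13.8] range z 0.0251
```

View pics/t2.png

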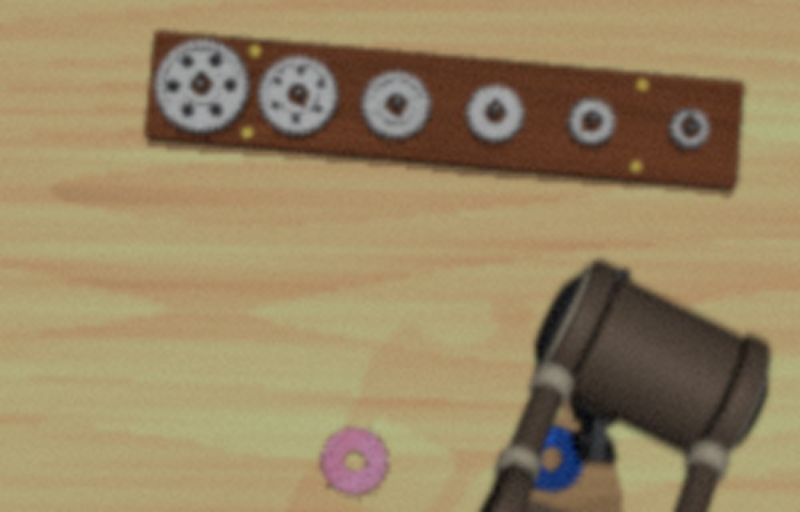

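View pics/s2.png

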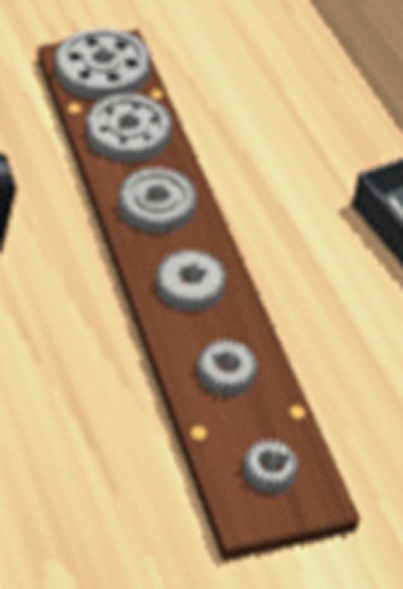

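Both views show all six gears flat on their pins and in order, from 78 mm at (202,85) to 33 mm at (690,128) in the top crop. The four placed gears measure within about 1 mm of their pins. Handing in.

```bash
python3 -c "
from rig import robot
print(robot.finish_job())"
```

```text
the job is handed in; nothing more can be done
None
```

All four loose gears are on their pins, lying flat in size order between the two end gears, and the job was handed in at about 23 s of the 109 s allowed; the hand-in returned no verdict.

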